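Lift the spacing template off its pins

ROBOT

A 6-joint arm with a two-finger parallel gripper is mounted at the origin on the work surface. World frame = base frame: x ahead of the robot, y to its left, z up, the work surface at z = 0. Lengths are in m, angles in rad, forces in N, time in s.
With the tool pointing down it reaches from about 0.425 to 0.95 m from the base axis. Payload 3.5 kg.
Tool frame: the origin (TCP) lies on the centre line of the jaws, within the pads' length; the fingertips stand 14 mm ahead of it and the grasp point (between the pads) lies 5 mm behind it (ctrl.tip_reach is the distance from the TCP to the fingertips, in m); z points along the fingers, y is the line along which they close (so a half turn about z gives the same grasp; the last joint's range is limited). The gripper opens to 85 mm and grips with 20 to 120 N. Pads are 22 mm wide; open, the fingers measure 114 mm over their backs; the gripper's body (76 mm by 85 mm) begins 54 mm behind the grasp point. The pads swing forward as they close: fully open they stand 13 mm farther back than shut.
Start: joints at [1.041, 0.286, 1.577, -0, 1.279, -0.15], TCP at [0.25, 0.627, 0.245] pointing down, gripper open.
Joint ranges: [-2.77, 2.77], [-0.9, 2.22], [0.21, 2.48], [-1.53, 4.67], [0.24, 2.81], [-2.84, 2.84]. Speed limits (rad/s): [2.79, 2.79, 3.14, 3.14, 3.14, 3.14].

INTERFACE

Orientations are given as a unit quaternion [x, y, z, w].
In Python, from plant import get_state, imaging, workorder, ctrl gives the robot as it stands. The module is installed in compiled form; this text tells all that it offers.
- The arm moves only by the shell command python3 -m jog 'ROWS' [FORCE]. ROWS is JSON, a list of rows, each a list of 7 numbers: the closure, from 0 (fully open) to 1 (shut), then the shift along the tool's x, y, z in mm, then the turn, a rotation vector about the tool's x, y, z in rad. In form: [[gripper, tx, ty, tz, ax, ay, az], ...]. A call has 1 to 12 rows; each row is the pose to reach, as a shift and turn from the pose commanded when the call began, along the tool's axes at that moment; what a row does not reach only later rows make up. A row lasts 1/10 s, in which the tool goes at most 50 mm and 8.59 degrees, less where a joint would pass 70% of its speed; a pose out of reach is approached as far as the arm can. A call with a gripper value outside its range is refused whole. The fingers move at their own pace and stop on an object; FORCE is the grip in N (left out, the last holds). Time passes only in rows, so rows that repeat a pose let the fingers close. It gives the time, the measured TCP pose, the force, the opening and the grip force at its end, in the units of the state.
- get_state(): the state, without advancing time (a new reading comes with each control period).
- imaging.read_camera(name): name is "side" or "top" or "wrist"; returns a dict with "image" (400x640x3 uint8, blue, green, red), "fx", "fy", "cx", "cy" (pixels), "R" (3x3) and "t" (3): a world point X has camera coordinates R X + t; the wrist camera has in their place "tool_from_camera" (4x4, takes a point from camera to tool coordinates, whose origin is the TCP and whose axes are the flange's). Camera axes: x right, y down, z forward; pixel columns grow to the right and rows downward; lengths in m; the calibration is good to about 2 mm. A picture is of the moment at which its call begins: read the wrist's pose just before it. There is no depth.
- workorder.sign_off(): hands the job in; it is judged then, once.
The state is a dict: "time": time; "qpos": joint angles; "dq": joint speeds; "joint_efforts": joint torques, N m; "eef_pos": TCP position; "tcp_rot": TCP orientation; "contact_force": force on the tool from outside, world axes, zero at the start; "wrist_torque": the same for the moment, N m; "opening": opening from 0.0 (shut) to 1.0 (fully open); "finger_force": force on a finger pad.
Only numpy, scipy, OpenCV 4.12 (cv2) and the standard library are available. Lean on these libraries where they do the work, as an engineer would, in place of code of your own. Each camera call takes 0.05 s, during which the arm holds its last target. There are 200 camera calls.

TASK

The four cups on the set-out board are spaced; now the template around them has to come off. Take it by its bar handle, lift it straight up off the two pins, level and without forcing it against them, and lay it down flat, handle up, inside the empty cream tray: set it down, do not drop it. Leave the four cups standing where they are and do not knock over or shift the spoon, the jar and the spare cup between the board and the tray.

Things in the scene. Friction and masses are not known exactly. Their poses are not given: they have to be found in the camera images.
- template: spacing template: aluminium plate 200 (x) x 140 (y) x 8 mm, 0.34 to 0.63 kg, balanced about its centre. Origin: centre of its underside, z up. 12 mm holes at x = +-82, y = 0, with 26 mm square steel bushes (tops at z = 22); four 48 mm cup openings at x = +-38, y = +-40. Black bar handle along x over the centre. Starts level on the pin shoulders, at the board's yaw, centred over it, underside 32 mm above the table
- template_grip (a point): centre of the template's bar handle, 73 mm above the plate's underside. The bar is 96 long (template's x), 16 wide (y), 14 high, on two 12 mm square posts at x = +-40: 68 mm free between the posts, 58 mm free under the bar. Pinch it across the 16 mm width
- setout_board: grey plastic board fixed to the table, 280 (x) x 200 (y) x 12 mm. Origin: centre of its underside. Steel pins at x = +-82, y = 0: shoulder 22 mm wide up to z = 32 (the template rests on it), then a 10 mm pin up to z = 87. The template must rise 55 mm to leave the pins (2 mm play); cocked or pulled sideways it drags and jams. Lies left or right of the robot, the tray on the other side
- tray: cream serving tray, loose, 0.9 kg, empty, 300 (x) x 230 (y) x 22 mm high outside, walls and floor 5 mm thick. Origin: centre of its underside, z up
- tray_in (a point): centre of the tray's inner floor, 5 mm above the tray's underside
- cup0: small glass cup, loose, 60 g, 42 mm rim diameter, narrower foot, 50 mm high, standing on the board at about x = -38, y = -40 mm of the board, in an opening of the template. Origin: centre of its underside
- cup1: small glass cup, loose, 60 g, 42 mm rim diameter, narrower foot, 50 mm high, standing on the board at about x = -38, y = 40 mm of the board, in an opening of the template. Origin: centre of its underside
- cup2: small glass cup, loose, 60 g, 42 mm rim diameter, narrower foot, 50 mm high, standing on the board at about x = 38, y = -40 mm of the board, in an opening of the template. Origin: centre of its underside
- cup3: small glass cup, loose, 60 g, 42 mm rim diameter, narrower foot, 50 mm high, standing on the board at about x = 38, y = 40 mm of the board, in an opening of the template. Origin: centre of its underside
- spoon: bystander: black spoon with a steel bowl, 150 mm long, lying along its x. Origin: under its middle
- spare_cup: bystander: spare cup like the other four, standing on the table between board and tray, 42 rim, 50 high (mm). Origin: centre of its underside
- sauce_jar: bystander: squat amber jar with black lid, 48 diameter, 65 high (mm). Origin: centre of its underside
There are look-alikes about, which are no part of the job. Leave any purple look-alike of the cup0 alone.

How it is judged:
On the way, in this order (a step that is already met when the one before it is completed fails the run):
1. the template is held clear above both pins (underside more than 60 mm above its seat), straight over the board (z of template in the frame of setout_board above 0.092 m and horizontal distance between template and setout_board below 0.025 m and contact force between the fingers and template above 1 N), for 0.1 s.
2. the template, still held, is brought down to within 10 mm of the tray's floor (z of template in the frame of tray_in below 0.01 m and contact force between the fingers and template above 1 N and x of template in the frame of tray_in between -0.08 and 0.08 m and y of template in the frame of tray_in between -0.08 and 0.08 m), for 0.1 s.
At the end, for the whole second after the job is handed in: The template lies flat on the tray's floor, handle up (tilt under 3.4 degrees, underside within 5 mm of the floor, centre within 80 mm of the tray's centre along each tray axis), at rest and released; the four cups stand upright within 12 mm of where they stood (z of template in the frame of tray_in between -0.004 and 0.005 m and x of template in the frame of tray_in between -0.08 and 0.08 m and y of template in the frame of tray_in between -0.08 and 0.08 m and angle between template's own z axis and vertical below 0.06 rad and linear speed of template below 0.02 m/s and contact force between the fingers and template below 0.1 N and angle between each of cup0, cup1, cup2, cup3's own z axis and vertical below 0.15 rad and distance of each of cup0, cup1, cup2, cup3 from where it was at the start of the episode below 0.012 m); the robot touches nothing.
It fails at once if the template is tipped more than 11 degrees (angle between template's own z axis and vertical above 0.2 rad).
It fails at once if the template is cocked more than 6 degrees while still on the pins (z of template in the frame of setout_board between 0.037 and 0.087 m and horizontal distance between template and setout_board below 0.02 m and angle between template's own z axis and vertical above 0.105 rad).
It fails at once if the template, once raised off its seat, is forced against the pins (more than 40 N) (z of template in the frame of setout_board above 0.037 m and contact force between template and setout_board above 40 N).
It fails at once if a cup is tipped over, carried off or pushed more than 15 mm (distance of any of cup0, cup1, cup2, cup3 from where it was at the start of the episode above 0.015 m or angle between any of cup0, cup1, cup2, cup3's own z axis and vertical above 0.35 rad).
It fails at once if the spoon, the jar or the spare cup is knocked more than 30 mm (distance of any of spoon, spare_cup, sauce_jar from where it was at the start of the episode above 0.03 m).
It also fails if it takes over 54 s, if anything falls off the work surface, if the arm or the gripper's body presses on something with over 40 N, if the wrist force passes 120 N, or if a joint passes its speed limit or range.

## Working session

There is one attempt and no reset: what is moved stays moved. The work goes in short steps, Python scripts to look and compute and a shell command to move; the robot and the scene stay as the last step left them, time stands still between calls to the robot, and variables do not carry over. Pictures are saved under pics/ and viewed, at most 10 in all, crops included, and the job is handed in when it is done.

```bash
mkdir -p pics; python3 - <<'E'
from plant import get_state, imaging, workorder, ctrl
import cv2,pickle
s=get_state();print({k:s[k] for k in('time','eef_pos','tcp_rot','opening')},ctrl.tip_reach)
d={}
for n in('top','side','wrist'):
    c=imaging.read_camera(n);d[n]=c;cv2.imwrite(f'pics/{n}0.png',c['image'])
    print(n,c['fx'],c['cx'],c['cy'],c.get('tool_from_camera'))
pickle.dump(d,open('d.pkl','wb'))
E
```

```text
{'time': 0.0, 'eef_pos': array([0.24991303, 0.6263514 , 0.243929  ]), 'tcp_rot': array([ 1.88784041e-01,  9.82017886e-01, -1.13956700e-03, -3.99323519e-04]), 'opening': 0.9964551969469886} 0.014
top 414.73281404895687 309.94374445486847 198.0112763959069 None
side 414.3221337984276 322.21704638877594 197.9827606732144 None
wrist 289.7899357185558 321.5902925703633 197.04100734146687 [[-4.19966739e-04 -9.53775566e-01 -3.00519539e-01  7.72861511e-02]
 [ 9.99999775e-01 -2.43610609e-04 -6.24308151e-04  7.68457750e-06]
 [ 5.22240112e-04 -3.00519734e-01  9.53775454e-01 -1.28563214e-01]
 [ 0.00000000e+00  0.00000000e+00  0.00000000e+00  1.00000000e+00]]
```

View pics/top0.png

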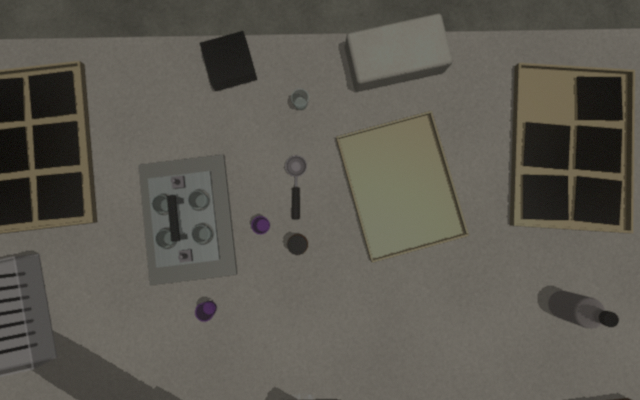

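View pics/side0.png

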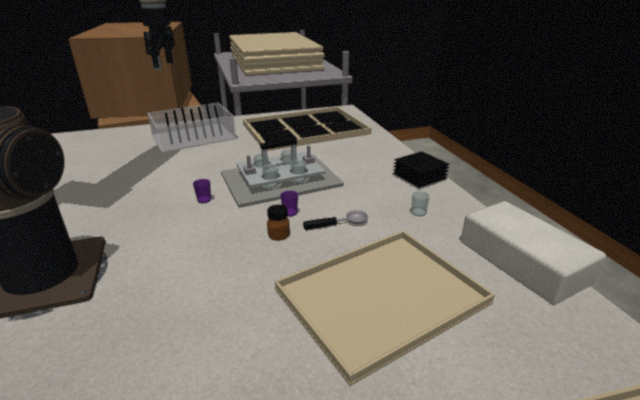

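The top view shows the board and template at about (187,220), with the black handle at (174,218). The tray is at about (401,187), and between them are the spoon (295,188), jar (297,244) and a purple look-alike (260,225). The spare cup is at (299,100).

```bash
cat > h.py <<'E'
import numpy as np,cv2
def ray(c,px,z):
    R=np.array(c['R']);t=np.array(c['t']);o=-R.T@t
    px=np.atleast_2d(px).astype(float)
    d=np.c_[(px[:,0]-c['cx'])/c['fx'],(px[:,1]-c['cy'])/c['fy'],np.ones(len(px))]@R
    return o+d*((z-o[2])/d[:,2])[:,None]
def proj(c,X):
    p=np.atleast_2d(X)@np.array(c['R']).T+c['t'];return np.c_[c['fx']*p[:,0]/p[:,2]+c['cx'],c['fy']*p[:,1]/p[:,2]+c['cy']]
def blob(m,seed):
    n,l,s,c=cv2.connectedComponentsWithStats(m.astype(np.uint8));i=l[seed[1],seed[0]]
    return (l==i).astype(np.uint8)
E
python3 - <<'E'
from h import *
import pickle
d=pickle.load(open('d.pkl','rb'));c=d['top'];im=c['image'];hsv=cv2.cvtColor(im,cv2.COLOR_BGR2HSV)
print('cam',-np.array(c['R']).T@c['t'],np.array(c['R']).round(3).tolist())
for p in[(401,187),(145,200),(155,200),(174,218),(110,200),(230,200),(232,265),(297,244)]:print(p,im[p[1],p[0]],hsv[p[1],p[0]])
def rect(m,z,name):
    k=max(cv2.findContours(m,0,1)[0],key=cv2.contourArea)
    w=ray(c,k.reshape(-1,2),z)[:,:2].astype(np.float32)
    r=cv2.minAreaRect(w*1000);print(name,r,cv2.boxPoints(r).round(0).tolist())
m=blob((hsv[...,1]>55)&(hsv[...,2]>60),(401,187));rect(m,.022,'tray')
m=blob(im.max(2)<45,(174,218));rect(m,.112,'handle')
# board by lower saturation
x=im.astype(int);print('rb',[(q,x[200,q].tolist()) for q in range(120,250,8)])
for n,p,z in[('spoon',(295,188),.01),('jar',(297,244),.065),('purple',(260,225),.05),('spare',(299,100),.05),('pin1',(178,182),.087),('pin2',(185,256),.087)]+[('bc',q,.012) for q in[(139,164),(224,155),(237,275),(151,284)]]:print(n,ray(c,p,z)[0].round(3))
b=cv2.resize(im[130:300,120:320],None,fx=4,fy=4,interpolation=cv2.INTER_CUBIC);b=cv2.convertScaleAbs(b,alpha=1.6)[:600,:800]
cv2.imwrite('pics/crop1.png',b)
E
```

```text
cam [ 0.4863507  -0.02929607  0.96517801] [[-0.016, -1.0, -0.002], [-0.998, 0.016, -0.067], [0.067, 0.001, -0.998]]
(401, 187) [ 97 120 119] [ 31  49 120]
(145, 200) [79 86 86] [30 21 86]
(155, 200) [56 59 56] [60 13 59]
(174, 218) [36 38 38] [30 13 38]
(110, 200) [ 95 103 107] [ 20  29 107]
(230, 200) [ 90  97 100] [ 21  26 100]
(232, 265) [88 93 94] [25 16 94]
(297, 244) [41 43 45] [15 23 45]
tray ((560.5491333007812, -49.3604736328125), (1504.9820556640625, 913.41796875), 88.99824523925781) [[91.0, -794.0], [1004.0, -810.0], [1030.0, 695.0], [117.0, 711.0]]
handle ((508.0995178222656, 253.04335021972656), (92.15033721923828, 18.27579116821289), 5.568570613861084) [[461.0, 258.0], [463.0, 239.0], [555.0, 248.0], [553.0, 267.0]]
rb [(120, [95, 103, 106]), (128, [99, 106, 111]), (136, [98, 107, 110]), (144, [80, 87, 88]), (152, [89, 92, 88]), (160, [57, 62, 59]), (168, [34, 37, 36]), (176, [43, 45, 45]), (184, [89, 92, 90]), (192, [58, 62, 59]), (200, [87, 92, 87]), (208, [66, 70, 68]), (216, [84, 90, 91]), (224, [86, 91, 92]), (232, [93, 101, 104]), (240, [95, 103, 106]), (248, [95, 102, 106])]
spoon [0.575 0.006 0.01 ]
jar [0.448 0.001 0.065]
purple [0.491 0.083 0.05 ]
spare [ 0.769 -0.007  0.05 ]
pin1 [0.585 0.252 0.087]
pin2 [0.428 0.236 0.087]
bc [0.636 0.367 0.012]
bc [0.654 0.169 0.012]
bc [0.378 0.14  0.012]
bc [0.361 0.336 0.012]
```

View pics/crop1.png

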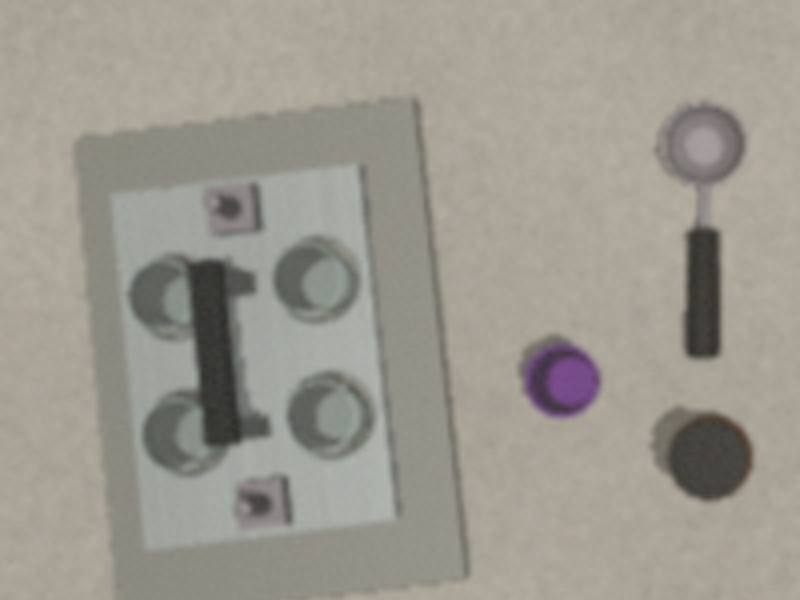

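```bash
python3 - <<'E'
from h import *
import pickle
from scipy.spatial.transform import Rotation as Ro
from plant import get_state
d=pickle.load(open('d.pkl','rb'));c=d['top'];s=d['side']
def sh(P,n):
    P=P[:,:2];e=[P[(i+1)%4]-P[i] for i in range(4)]
    print(n,P.mean(0).round(4),'sides',[round(float(np.linalg.norm(v)),3) for v in e],'yaw mod90',[round(float(np.degrees(np.arctan2(v[1],v[0])))%90,1) for v in e])
    return P.mean(0)
T=np.array([(110,193),(360,165),(397,517),(145,549)])/4+[120,130]-.4
sh(ray(c,T,.040),'template')
B=np.array([(139,164),(224,155),(237,275),(151,284)]);sh(ray(c,B,.012),'board')
H=np.array([(191,263),(224,262),(240,441),(205,443)])/4+[120,130]-.4
sh(ray(c,H,.112),'handle')
sh(ray(c,[(336,138),(431,113),(466,234),(372,260)],.022),'tray top')
sh(ray(s,[(277,289),(403,236),(492,296),(349,378)],.022),'tray side')
g=get_state();R=Ro.from_quat(g['tcp_rot']).as_matrix();print(R.round(3).tolist())
print('shift mm to (508,253,180):',(R.T@(np.array([.508,.253,.18])-g['eef_pos'])*1000).round(1))
E
```

```text
template [0.5083 0.2557] sides [0.141, 0.198, 0.14, 0.2] yaw mod90 [5.5, 6.0, 6.3, 6.2]
board [0.5073 0.2531] sides [0.198, 0.278, 0.196, 0.277] yaw mod90 [5.2, 6.0, 5.0, 6.3]
handle [0.5084 0.2531] sides [0.017, 0.093, 0.018, 0.093] yaw mod90 [0.8, 5.4, 2.3, 4.8]
tray top [ 0.5751 -0.2371] sides [0.227, 0.288, 0.221, 0.29] yaw mod90 [13.9, 13.9, 14.4, 15.1]
tray side [ 0.5716 -0.2525] sides [0.29, 0.213, 0.295, 0.209] yaw mod90 [15.5, 16.3, 14.8, 15.1]
[[-0.929, 0.371, -0.001], [0.371, 0.929, -0.002], [0.0, -0.002, -1.0]]
shift mm to (508,253,180): [-378.1 -251.1   64.6]
```

```bash
python3 -m jog '[[0,-38,-25,0,0,0,-0.05],[0,-76,-50,0,0,0,-0.1],[0,-113,-75,0,0,0,-0.15],[0,-151,-100,0,0,0,-0.2],[0,-189,-125,0,0,0,-0.25],[0,-227,-151,0,0,0,-0.3],[0,-265,-176,0,0,0,-0.36],[0,-303,-201,10,0,0,-0.42],[0,-340,-226,30,0,0,-0.483],[0,-378,-251,50,0,0,-0.483],[0,-378,-251,60,0,0,-0.483],[0,-378,-251,60,0,0,-0.483]]' 60
python3 - <<'E'
from plant import *
from plant import imaging,get_state
import cv2,pickle
s=get_state();c=imaging.read_camera('wrist');pickle.dump((s,c),open('w.pkl','wb'));cv2.imwrite('pics/w1.png',cv2.convertScaleAbs(c['image'],alpha=1.5))
print(s['time'],s['eef_pos'],s['tcp_rot'],s['contact_force'])
E
```

```text
time: 1.35
eef_pos: [0.5072, 0.2525, 0.1828]
tcp_rot: [-0.05, 0.999, -0.0, -0.003]
contact_force: [-0.3, 1.0, -0.4]
opening: 0.995
finger_force: 0.0
1.35 [0.50719205 0.25250014 0.18282234] [-5.02698378e-02  9.98732388e-01 -3.30489402e-04 -2.54004211e-03] [-0.33171156  1.03837685 -0.36160236]
```

View pics/w1.png

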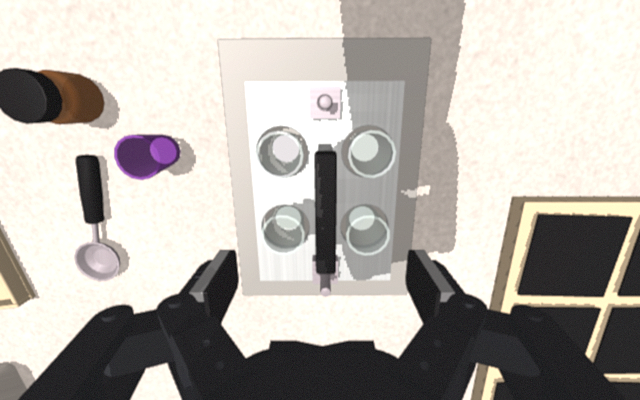

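The wrist view shows the bar centred between the jaws, with its top running from about (326,152) to (326,273). Template corners are at (244,81) and (404,81), and the far pin tip is at (324,99).

```bash
cat >> h.py <<'E'
from scipy.spatial.transform import Rotation as Ro
def wcam(s,c):
    T=np.eye(4);T[:3,:3]=Ro.from_quat(s['tcp_rot']).as_matrix();T[:3,3]=s['eef_pos']
    M=np.linalg.inv(T@np.array(c['tool_from_camera']));return dict(c,R=M[:3,:3],t=M[:3,3])
E
python3 - <<'E'
from h import *
import pickle
s,c=pickle.load(open('w.pkl','rb'));w=wcam(s,c);im=c['image']
R=Ro.from_quat(s['tcp_rot']).as_matrix()
m=blob(im.max(2)<45,(326,210));m[:148]=0;m[275:]=0
k=max(cv2.findContours(m,0,1)[0],key=cv2.contourArea).reshape(-1,2)
print('bbox',k.min(0),k.max(0))
for v in(165,200,240,265):
    xs=np.where(m[v])[0];print(v,xs.min(),xs.max())
def tool(px,z):return ((ray(w,px,z)-s['eef_pos'])@R*1000).round(1)
print('row mids',[tool(((np.where(m[v])[0].min()+np.where(m[v])[0].max())/2,v),.112)[0] for v in (165,200,240,265)])
print('ends',tool([(326,152),(326,273)],.112),ray(w,[(326,152),(326,273)],.112))
P=ray(w,[(244,81),(404,81)],.040);print('tmpl far corners',P,tool([(244,81),(404,81)],.04))
print('pin tips',tool([(324,97),(325,291)],.087),ray(w,[(324,97),(325,291)],.087))
E
```

```text
bbox [315 151] [335 273]
165 315 335
200 316 335
240 316 335
265 317 334
row mids [array([37.8,  2.5, 71. ]), array([12.2,  2.9, 70.9]), array([-19.6,   3. ,  70.7]), array([-40.9,   3.1,  70.6])]
ends [[ 46.9   3.1  71.1]
 [-48.    3.5  70.6]] [[0.45985681 0.25083476 0.112     ]
 [0.55423296 0.26074829 0.112     ]]
tmpl far corners [[0.41582756 0.17518447 0.04      ]
 [0.40185974 0.3142424  0.04      ]] [[ 97.9 -67.7 143.4]
 [ 97.9  72.1 143.3]]
pin tips [[ 83.4   1.9  96.2]
 [-82.2   3.1  95.4]] [[0.4235434  0.24589424 0.087     ]
 [0.58814957 0.26375278 0.087     ]]
```

```bash
python3 -m jog '[[0,0,2.7,10,0,0,0],[0,0,2.7,25,0,0,0],[0,0,2.7,42,0,0,0],[0,0,2.7,58,0,0,0],[0,0,2.7,70,0,0,0],[0,0,2.7,76,0,0,0],[0,0,2.7,80,0,0,0],[0,0,2.7,80,0,0,0],[0,0,2.7,80,0,0,0],[0,0,2.7,80,0,0,0]]'
```

```text
time: 2.4
eef_pos: [0.5085, 0.2564, 0.1062]
tcp_rot: [-0.052, 0.999, 0.0, 0.001]
contact_force: [-0.2, -0.7, 0.2]
opening: 0.998
finger_force: 0.0
```

```bash
python3 -m jog '[[0,0,0,3,0,0,0],[0,0,0,6,0,0,0],[0,0,0,6,0,0,0],[0.4,0,0,6,0,0,0],[0.6,0,0,6,0,0,0],[0.7,0,0,6,0,0,0],[0.75,0,0,6,0,0,0],[0.8,0,0,6,0,0,0],[0.85,0,0,6,0,0,0],[0.9,0,0,6,0,0,0],[1,0,0,6,0,0,0],[1,0,0,6,0,0,0]]' 50
python3 -m jog '[[1,0,0,0,0,0,0],[1,0,0,0,0,0,0],[1,0,0,0,0,0,0]]' 50
```

```text
time: 3.6
eef_pos: [0.5081, 0.2562, 0.0995]
tcp_rot: [-0.052, 0.999, -0.0, 0.0]
contact_force: [-0.2, -1.2, 2.2]
opening: 0.178
finger_force: 49.4
time: 3.9
eef_pos: [0.5081, 0.2562, 0.0995]
tcp_rot: [-0.052, 0.999, -0.0, 0.0]
contact_force: [-1.0, -2.9, 3.3]
opening: 0.176
finger_force: 49.5
```

```bash
python3 -m jog '[[1,0,0,-3,0,0,0],[1,0,0,-6,0,0,0],[1,0,0,-9,0,0,0],[1,0,0,-12,0,0,0],[1,0,0,-12,0,0,0],[1,0,0,-12,0,0,0]]' 60
python3 -c "
from plant import get_state;s=get_state();print(s['contact_force'],s['wrist_torque'])"
```

```text
time: 4.5
eef_pos: [0.5077, 0.2565, 0.1113]
tcp_rot: [-0.052, 0.999, 0.0, -0.0]
contact_force: [-0.1, 0.4, -4.8]
opening: 0.179
finger_force: 58.6
[-0.11351956  0.38608515 -4.8353229 ] [ 0.00683514  0.01237968 -0.0540781 ]
```

```bash
python3 -m jog '[[1,0,0,-5,0,0,0],[1,0,0,-11,0,0,0],[1,0,0,-17,0,0,0],[1,0,0,-23,0,0,0],[1,0,0,-30,0,0,0],[1,0,0,-37,0,0,0],[1,0,0,-44,0,0,0],[1,0,0,-51,0,0,0],[1,0,0,-58,0,0,0],[1,0,0,-65,0,0,0],[1,0,0,-72,0,0,0],[1,0,0,-72,0,0,0]]'
python3 -m jog '[[1,0,0,-5,0,0,0],[1,0,0,-5,0,0,0],[1,0,0,-5,0,0,0]]'
python3 - <<'E'
from h import *
from plant import get_state,imaging
import pickle
s=get_state();print(s['contact_force'],s['wrist_torque'])
c=imaging.read_camera('side');cv2.imwrite('pics/s2.png',cv2.resize(cv2.convertScaleAbs(c['image'][100:260,180:400],alpha=1.6),None,fx=3,fy=3))
R=Ro.from_quat(s['tcp_rot']).as_matrix();print(R.round(3).tolist())
print('to tray, dz0',((np.array([.574,-.241,s['eef_pos'][2]])-s['eef_pos'])@R*1000).round(1))
E
```

```text
time: 5.7
eef_pos: [0.5088, 0.2566, 0.1849]
tcp_rot: [-0.052, 0.999, 0.0, 0.001]
contact_force: [0.3, 0.2, -4.2]
opening: 0.18
finger_force: 58.7
time: 6.0
eef_pos: [0.5079, 0.2563, 0.1882]
tcp_rot: [-0.052, 0.999, -0.0, -0.0]
contact_force: [0.9, 0.1, -4.2]
opening: 0.173
finger_force: 58.7
[ 0.87466836  0.06250554 -4.15109311] [-0.01140655 -0.01646527 -0.03007229]
[[-0.995, -0.103, -0.0], [-0.103, 0.995, -0.0], [0.0, -0.0, -1.0]]
to tray, dz0 [ -14.6 -501.5    0. ]
```

View pics/s2.png

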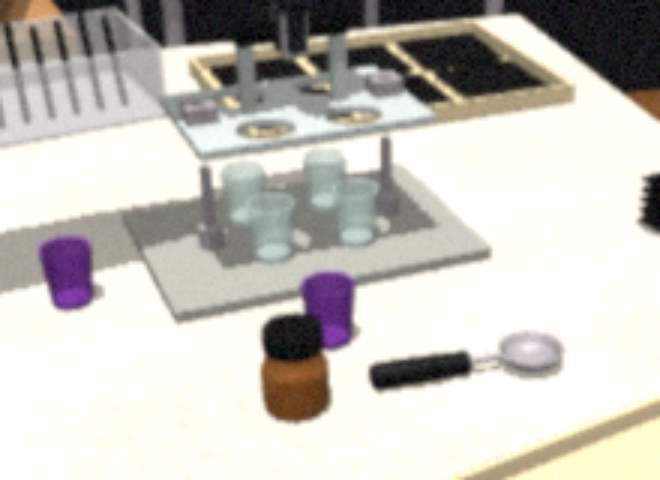

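The template is level and clear of both pins at about (205,170) and (385,140), and all four cups are standing. I'll carry it to the tray next.

```bash
python3 -m jog '[[1,0,-8,-5,0,0,0],[1,-1,-22,-8,0,0,0],[1,-1,-42,-8,0,0,0],[1,-2,-65,-8,0,0,0],[1,-3,-90,-8,0,0,0],[1,-4,-115,-8,0,0,0],[1,-4,-140,-8,0,0,0],[1,-5,-165,-8,0,0,0],[1,-6,-190,-8,0,0,0],[1,-6,-215,-8,0,0,0],[1,-7,-235,-8,0,0,0],[1,-7,-250,-8,0,0,0]]'
python3 -m jog '[[1,0,-15,0,0,0,0],[1,-1,-35,0,0,0,-0.01],[1,-2,-60,0,0,0,-0.03],[1,-2,-85,0,0,0,-0.05],[1,-3,-110,0,0,0,-0.07],[1,-4,-135,0,0,0,-0.09],[1,-5,-160,0,0,0,-0.11],[1,-6,-185,0,0,0,-0.13],[1,-7,-210,0,0,0,-0.147],[1,-7,-230,0,0,0,-0.147],[1,-7,-245,0,0,0,-0.147],[1,-7,-251,0,0,0,-0.147]]'
python3 -m jog '[[1,0,0,0,0,0,0],[1,0,0,0,0,0,0]]'
python3 - <<'E'
from h import *
from plant import get_state,imaging
import pickle
s=get_state();print(s['contact_force'],s['wrist_torque'],s['qpos'])
c=imaging.read_camera('top');cv2.imwrite('pics/t3.png',cv2.convertScaleAbs(c['image'][60:310,120:500],alpha=1.6))
R=Ro.from_quat(s['tcp_rot']).as_matrix();print(R.round(3).tolist())
E
```

```text
time: 7.25
eef_pos: [0.5408, 0.006, 0.1968]
tcp_rot: [-0.051, 0.999, -0.0, 0.0]
contact_force: [0.1, -0.2, -5.8]
opening: 0.175
finger_force: 58.7
time: 8.45
eef_pos: [0.5735, -0.242, 0.1963]
tcp_rot: [-0.124, 0.992, -0.0, -0.0]
contact_force: [0.5, -0.5, -4.3]
opening: 0.171
finger_force: 58.8
time: 8.65
eef_pos: [0.5734, -0.2398, 0.1961]
tcp_rot: [-0.125, 0.992, 0.001, -0.0]
contact_force: [0.1, 0.1, -4.5]
opening: 0.177
finger_force: 58.8
[ 0.11558847  0.07650309 -4.46277546] [ 0.012189   -0.04065749 -0.01709966] [-5.59378483e-01  2.14029050e-01  1.75650724e+00  6.11491116e-04
  1.17204342e+00 -2.38094873e+00]
[[-0.969, -0.248, -0.001], [-0.248, 0.969, 0.001], [0.0, 0.001, -1.0]]
```

View pics/t3.png

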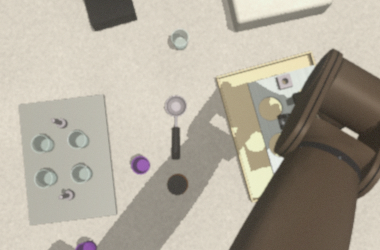

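The template is over the tray and aligned with it. The cups, spoon and jar haven't moved, so I'll lower it now.

```bash
python3 -m jog '[[1,0,0,8,0,0,0],[1,0,0,22,0,0,0],[1,0,0,38,0,0,0],[1,0,0,54,0,0,0],[1,0,0,70,0,0,0],[1,0,0,84,0,0,0],[1,0,0,96,0,0,0],[1,0,0,104,0,0,0],[1,0,0,110,0,0,0],[1,0,0,113,0,0,0],[1,0,0,113,0,0,0],[1,0,0,113,0,0,0]]'
python3 - <<'E'
from h import *
from plant import get_state,imaging
c=imaging.read_camera('side');cv2.imwrite('pics/s4.png',cv2.resize(cv2.convertScaleAbs(c['image'][180:390,250:500],alpha=1.5),None,fx=2.5,fy=2.5))
E
```

```text
time: 9.9
eef_pos: [0.5739, -0.2408, 0.084]
tcp_rot: [-0.125, 0.992, -0.0, 0.001]
contact_force: [0.5, 0.2, -3.4]
opening: 0.175
finger_force: 58.7
```

View pics/s4.png

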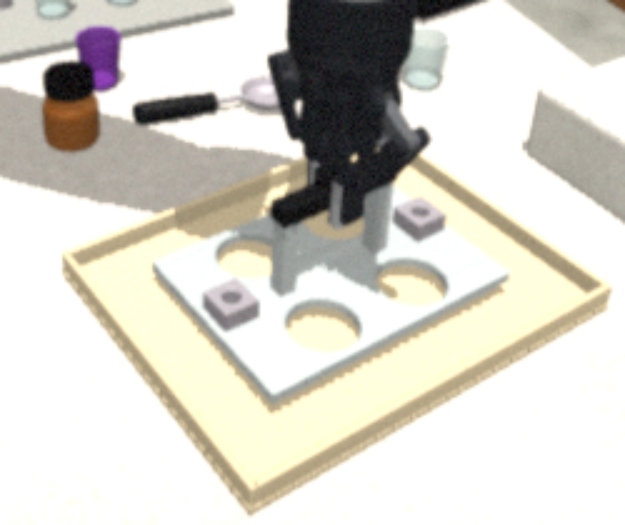

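The plate is level and well inside the tray walls, about 11 mm above the floor. I'll creep it down the rest of the way.

```bash
python3 -m jog '[[1,0,0,2,0,0,0],[1,0,0,4,0,0,0],[1,0,0,6,0,0,0],[1,0,0,7.5,0,0,0],[1,0,0,9,0,0,0],[1,0,0,10,0,0,0],[1,0,0,10.5,0,0,0],[1,0,0,10.5,0,0,0],[1,0,0,10.5,0,0,0]]'
```

```text
time: 10.85
eef_pos: [0.5735, -0.2406, 0.0729]
tcp_rot: [-0.125, 0.992, -0.0, 0.0]
contact_force: [-0.2, 0.4, -3.8]
opening: 0.175
finger_force: 58.9
```

```bash
python3 -m jog '[[1,0,0,0.5,0,0,0],[1,0,0,1,0,0,0],[1,0,0,1.5,0,0,0],[1,0,0,1.5,0,0,0]]'
```

```text
time: 11.25
eef_pos: [0.5737, -0.2409, 0.0725]
tcp_rot: [-0.125, 0.992, -0.0, 0.0]
contact_force: [-3.9, 0.4, 3.4]
opening: 0.176
finger_force: 60.0
```

```bash
python3 -m jog '[[0.75,0,0,0,0,0,0],[0.65,0,0,0,0,0,0],[0.5,0,0,0,0,0,0],[0.3,0,0,0,0,0,0],[0.2,0,0,0,0,0,0],[0.2,0,0,-8,0,0,0],[0.2,0,0,-25,0,0,0],[0.2,0,0,-50,0,0,0],[0.2,0,0,-85,0,0,0],[0.2,0,0,-120,0,0,0],[0.2,0,0,-150,0,0,0],[0.2,0,0,-150,0,0,0]]'
python3 -m jog '[[0.2,0,0,0,0,0,0],[0.2,0,0,0,0,0,0],[0.2,0,0,0,0,0,0]]'
python3 - <<'E'
from h import *
from plant import get_state,imaging
c=imaging.read_camera('side');cv2.imwrite('pics/s5.png',cv2.resize(cv2.convertScaleAbs(c['image'][120:390,180:500],alpha=1.5),None,fx=2,fy=2))
E
```

```text
time: 12.45
eef_pos: [0.5763, -0.2423, 0.2298]
tcp_rot: [-0.125, 0.992, -0.004, 0.005]
contact_force: [-0.0, -1.0, 0.6]
opening: 0.802
finger_force: 0.0
time: 12.75
eef_pos: [0.5727, -0.2401, 0.2195]
tcp_rot: [-0.125, 0.992, 0.001, -0.001]
contact_force: [-0.9, -0.2, 0.1]
opening: 0.8
finger_force: 0.0
```

View pics/s5.png

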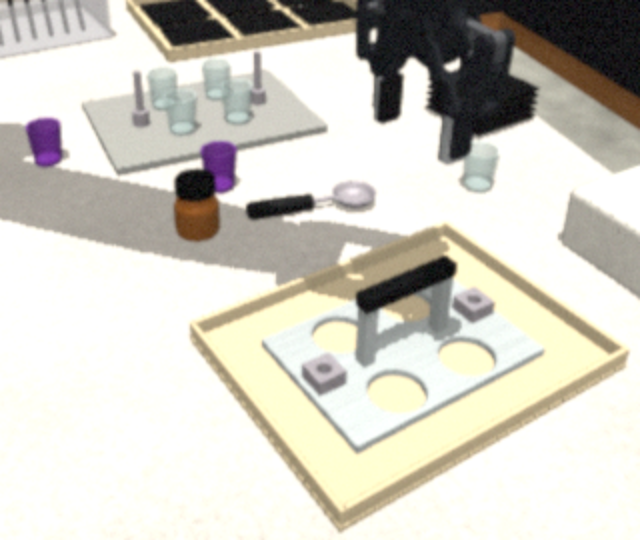

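The template lies flat with its handle up inside the tray, at about (403,355). The gripper is clear, and the cups and bystanders are undisturbed.

```bash
python3 -c "
from plant import workorder;print(workorder.sign_off())"
```

```text
the job is handed in; nothing more can be done
None
```

The template is off the pins and lying flat, handle up, in the cream tray; the last picture showed the four cups, spoon, jar and spare cup standing where they were, and I handed the job in at about 13 s (no verdict was returned).

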